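Nest the steel pans with fanned handles

TASK

Put the workshop's steel pans together for storage: first nest the medium pan in the large one, then the small pan in the medium one, each set down gently and sitting flat on the floor of the pan around it. Fan the handles like a hand of cards: each handle turned about 45 degrees (an eighth of a turn) from the handle of the pan just below it, both turned the same way round, so that each handle clears the one below. Leave the large pan standing where it is and the other things on the bench alone.

Things in the scene. Friction and masses are not known exactly. Their poses are not given: they have to be found in the camera images.
- large_floor (a point): large pan: round open steel pan with flaring side, rim 140 across outside (mm throughout), foot 112 across, 50 high without the handle, wall 3, floor 4 thick; 0.6 kg. This point: centre of the pan's underside, on its axis; z up the axis, x towards the handle. Nested, its underside lies 4 above that of the pan around it.
- large_grip (a point): place to hold the large pan's handle: a straight level black bar (mm) 16 wide and 14 tall, running radially from just outside the rim to 160 from the pan's axis; its underside is 4 above the pan's rim. This point is in the middle of the bar's cross-section, 115 from the axis and 61 above the pan's underside. Same axes as the pan: x along the handle outward, y across it, z up.
- medium_floor (a point): medium pan: round open steel pan with flaring side, rim 112 across outside (mm throughout), foot 88 across, 56 high without the handle, wall 3, floor 4 thick; about 0.26 kg, it goes in the large pan with 8 to 9 play all round at the foot. This point: centre of the pan's underside, on its axis; z up the axis, x towards the handle. Nested, its underside lies 4 above that of the pan around it.
- medium_grip (a point): place to hold the medium pan's handle: a straight level black bar (mm) 16 wide and 14 tall, running radially from just outside the rim to 150 from the pan's axis; its underside is 4 above the pan's rim. This point is in the middle of the bar's cross-section, 105 from the axis and 67 above the pan's underside. Same axes as the pan: x along the handle outward, y across it, z up.
- small_floor (a point): small pan: round open steel pan with flaring side, rim 86 across outside (mm throughout), foot 64 across, 62 high without the handle, wall 3, floor 4 thick; about 0.2 kg, it goes in the medium pan with about 8 play all round at the foot. This point: centre of the pan's underside, on its axis; z up the axis, x towards the handle. Nested, its underside lies 4 above that of the pan around it.
- small_grip (a point): place to hold the small pan's handle: a straight level black bar (mm) 16 wide and 14 tall, running radially from just outside the rim to 145 from the pan's axis; its underside is 4 above the pan's rim. This point is in the middle of the bar's cross-section, 95 from the axis and 73 above the pan's underside. Same axes as the pan: x along the handle outward, y across it, z up.
- large: the large pan as a whole; same origin and axes as large_floor
- medium: the medium pan as a whole; same origin and axes as medium_floor
- small: the small pan as a whole; same origin and axes as small_floor
- wrench: bystander to leave alone: open-ended steel wrench lying flat, 180 long, under 25 high (mm); origin at the centre of its underside
- screwdriver: bystander to leave alone: screwdriver lying flat, 190 long, under 35 high (mm); origin at the centre of its underside
- tin: bystander to leave alone: upright bare metal can, 80 across, 110 high (mm); origin at the centre of its underside
- jar: bystander to leave alone: screw-top jar, 68 across, 90 high (mm); origin at the centre of its underside
- tape: bystander to leave alone: grey ring-shaped tape core lying flat, 90 across, 25 high (mm); origin at the centre of its underside
- block: bystander to leave alone: cork sanding block, 100 x 60 x 35 (mm); origin at the centre of its underside
- oil: bystander to leave alone: white plastic bottle, 60 across, 120 high (mm); origin at the centre of its underside
There are look-alikes about, which are no part of the job. Leave any green look-alike of the medium alone.

How it is judged:
By the outcome, as a careful person would: the job done as asked, in the order asked, and still so for the second after the job is handed in, with the robot touching nothing.
It also fails if it takes over 64 s, if anything falls off the work surface, if the arm or the gripper's body presses on something with over 40 N, if the wrist force passes 120 N, or if a joint passes its speed limit or range.

ROBOT

A 6-joint arm with a two-finger parallel gripper is mounted at the origin on the work surface. World frame = base frame: x ahead of the robot, y to its left, z up, the work surface at z = 0. Lengths are in m, angles in rad, forces in N, time in s.
With the tool pointing down it reaches from about 0.3 to 0.875 m from the base axis. Payload 6.4 kg.
Tool frame: the origin (TCP) lies midway between the tips of the shut fingers; the grasp point (between the pads) lies 19 mm behind it (grasp_offset is the distance from the TCP to the grasp point, in m); z points along the fingers, y is the line along which they close (so a half turn about z gives the same grasp; the last joint's range is limited). The gripper opens to 85 mm and grips with 20 to 120 N. Pads are 22 mm wide; open, the fingers measure 114 mm over their backs; the gripper's body (76 mm by 85 mm) begins 54 mm behind the grasp point. The pads swing forward as they close: fully open they stand 13 mm farther back than shut.
Start: joints at [-1.497, 0.181, 1.607, -0, 1.354, -0.206], TCP at [0.159, -0.553, 0.231] pointing down, gripper open.
Joint ranges: [-2.99, 2.99], [-0.89, 2.07], [0.3, 2.58], [-1.14, 4.28], [0, 2.63], [-3.12, 3.12]. Speed limits (rad/s): [2.57, 2.57, 3.01, 3.14, 3.14, 3.14].

INTERFACE

Orientations are given as a unit quaternion [w, x, y, z].
In Python, from bench import * gives the robot as it stands. The module is installed in compiled form; this text tells all that it offers.
- The arm moves only by the tool servo_tool, never from a script. Its argument "commands" is text: rows parted by semicolons, each of 7 numbers parted by spaces: the turn, a rotation vector about the tool's x, y, z in rad, then the shift along the tool's x, y, z in mm, then the opening, from 0 (shut) to 1 (fully open). In form: wx wy wz dx dy dz claw; .... A call has 1 to 5 rows; each row shifts and turns the commanded pose from where the row before left it, along the tool's axes as they then stand; what a row does not reach is not made up. A row lasts 1/8 s, in which the tool goes at most 62.5 mm and 10.7 degrees, less where a joint would pass 70% of its speed; a pose out of reach is approached as far as the arm can. A call with a gripper value outside its range is refused whole. The fingers move at their own pace and stop on an object; the grip force is fixed at half the most. Time passes only in rows, so rows that do not move let the fingers close. It gives the time, the measured TCP pose, the force, the opening and the grip force at its end, in the units of the state.
- get_obs(): the state, without advancing time (a new reading comes with each control period).
- camera(name): name is "scene" or "top"; returns the picture (400x640x3 uint8, blue, green, red); there is no depth.
- calibration(name): a dict with "fx", "fy", "cx", "cy" (pixels), "R" (3x3) and "t" (3): a world point X has camera coordinates R X + t. Camera axes: x right, y down, z forward; pixel columns grow to the right and rows downward; lengths in m; the calibration is good to about 2 mm. A picture is of the moment at which its call begins. calibration takes no time and is no camera call.
- hand_in(): hands the job in; it is judged then, once.
The state is a dict: "time_s": time; "q": joint angles; "dq": joint speeds; "joint_efforts": joint torques, N m; "eef_pos": TCP position; "eef_rot": TCP orientation; "wrist_force": force on the tool from outside, world axes, zero at the start; "torque": the same for the moment, N m; "opening": opening from 0.0 (shut) to 1.0 (fully open); "grasp_force": force on a finger pad.
Only numpy, scipy, OpenCV 4.12 (cv2) and the standard library are available. Lean on these libraries where they do the work, as an engineer would, in place of code of your own. Each camera call takes 0.05 s, during which the arm holds its last target. There are 200 camera calls.

## Working session

There is one attempt and no reset: what is moved stays moved. The work goes in short steps, Python scripts to look and compute and a tool call to move; the robot and the scene stay as the last step left them, time stands still between calls to the robot, and variables do not carry over. Pictures are saved under pics/ and viewed, at most 10 in all, crops included, and the job is handed in when it is done.

Besides the shell and the picture viewer there is one more tool, called after ">>>" as a command line: name --argument value ..., lists and objects as JSON in quotes. servo_tool: Moves the arm, as the interface text tells. Its arguments: {"type":"object","properties":{"commands":{"type":"string"}},"required":["commands"]}

```bash
mkdir -p pics
python3 - <<'E'
from bench import *
import cv2
for n in("scene","top"):
    cv2.imwrite(f"pics/{n}0.png",camera(n)); c=calibration(n); print(n,c)
s=get_obs(); print(s['eef_pos'],s['eef_rot'],s['time_s'])
E
```

```text
scene {'fx': 434.0450410223386, 'fy': 434.0450410223386, 'cx': 316.62622249891086, 'cy': 193.9040786565368, 'R': array([[ 0.88748816,  0.46072638,  0.00979612],
       [ 0.25441628, -0.47213132, -0.84401681],
       [-0.38423575,  0.75154722, -0.53622725]]), 't': array([-0.43385998, -0.05975655,  1.88413865])}
top {'fx': 390.75446199682756, 'fy': 390.75446199682756, 'cx': 319.61514491182356, 'cy': 204.68688734924513, 'R': array([[ 2.87978424e-04, -9.99978100e-01,  6.61181142e-03],
       [-9.95759111e-01, -8.95027142e-04, -9.19945175e-02],
       [ 9.19984206e-02, -6.55727903e-03, -9.95737562e-01]]), 't': array([-0.00667852,  0.49523299,  1.52888999])}
[ 0.15876509 -0.55214736  0.23046717] [-7.82306001e-04  9.90229402e-01  1.39445747e-01  4.95814578e-05] 0.1
```

View pics/top0.png

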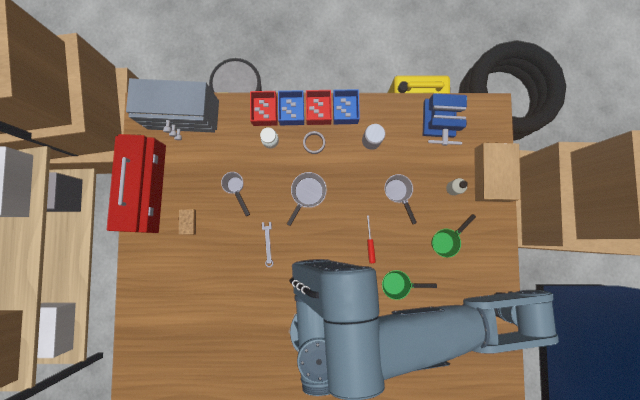

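View pics/scene0.png

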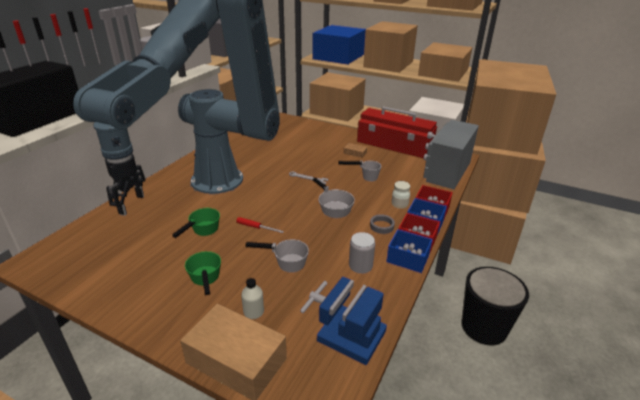

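The top picture shows three steel pans: small at (232,183), large at (309,190) and medium at (399,188). The two green ones at (446,242) and (397,285) are look-alikes. The steel ones fit by rank of size, so I'll confirm that in a crop.

Run:
```python
import cv2,numpy as np
im=cv2.imread("pics/top0.png")
o=cv2.resize(np.vstack([im[165:230,215:335],im[165:230,335:455]]),None,fx=4.5,fy=4.5,interpolation=cv2.INTER_CUBIC)
for k in range(0,120,10):
    cv2.line(o,(int(k*4.5),0),(int(k*4.5),o.shape[0]),(255,255,0) if k%50==0 else (90,90,0),1)
for k in range(0,130,10): cv2.line(o,(0,int(k*4.5)),(539,int(k*4.5)),(90,90,0),1)
cv2.imwrite("pics/crop0.png",o)
```

```text
(no output)
```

View pics/crop0.png

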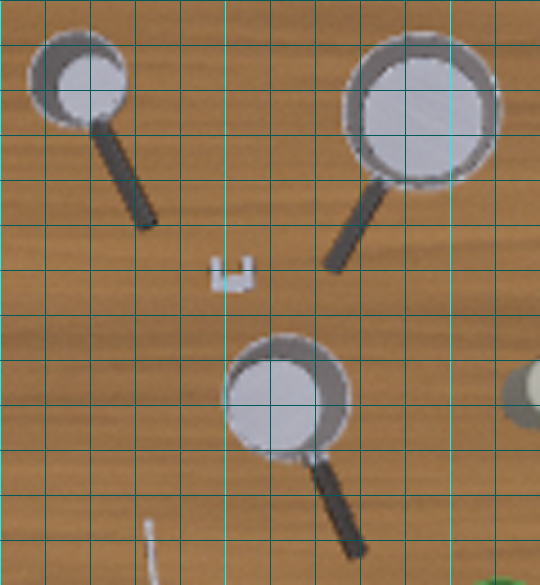

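The crop confirms three steel pans with rims about 100, 160 and 130 crop px across. That is roughly 86:140:112, so they are small, large and medium. Next I'll fit the pan models to the silhouettes.

```bash
cat > h.py <<'E'
import numpy as np, cv2, sys
from scipy.optimize import minimize
from bench import *
P={'large':(70,56,50,160),'medium':(56,44,56,150),'small':(43,32,62,145)}
S=4
A=np.linspace(0,2*np.pi,60)
def pr(c,X):
    X=c['R']@np.asarray(X).T+c['t'][:,None]
    return np.stack([c['fx']*X[0]/X[2]+c['cx'],c['fy']*X[1]/X[2]+c['cy']],1)
def hulls(n,x,y,th,z0):
    rr,rf,h,L=np.array(P[n])/1e3
    R=np.array([[np.cos(th),-np.sin(th),0],[np.sin(th),np.cos(th),0],[0,0,1]])
    o=np.array([x,y,z0])
    ring=np.vstack([np.c_[rr*np.cos(A),rr*np.sin(A),0*A+h],np.c_[rf*np.cos(A),rf*np.sin(A),0*A]])
    bar=np.array([[a,b,c] for a in(rr,L) for b in(-.008,.008) for c in(h+.004,h+.018)])
    return [ring@R.T+o,bar@R.T+o]
def fit(im,c,n,g,z0=0.):
    hs=cv2.cvtColor(im,cv2.COLOR_BGR2HSV).astype(float)
    m=((hs[...,1]<75)|(hs[...,2]<85)).astype(float)   # steel or dark
    w=np.clip((115-hs[...,1])/80,0,1); w=np.maximum(w,np.clip((110-hs[...,2])/40,0,1))
    u0,v0=pr(c,[[g[0],g[1],z0+.05]])[0].astype(int); u1,v1=max(u0-65,0),max(v0-65,0)
    w=w[v1:v1+130,u1:u1+130]
    def cost(p):
        k=np.zeros((w.shape[0]*S,w.shape[1]*S),np.uint8)
        for H in hulls(n,p[0],p[1],p[2],z0):
            q=(pr(c,H)-[u1,v1]+.5)*S-.5
            cv2.fillConvexPoly(k,cv2.convexHull(np.round(q*16).astype(np.int32)),255,shift=4)
        k=cv2.resize(k,(w.shape[1],w.shape[0]),interpolation=cv2.INTER_AREA)/255.
        d=cv2.GaussianBlur(k,(0,0),2)
        near=cv2.dilate((k>0).astype(np.uint8),np.ones((7,7)))
        return (np.abs(k-w)*near).sum()
    b=min((minimize(cost,[g[0]+a,g[1]+e,g[2]],method='Nelder-Mead',options=dict(initial_simplex=[[g[0]+a,g[1]+e,g[2]],[g[0]+.008,g[1],g[2]],[g[0],g[1]+.008,g[2]],[g[0],g[1],g[2]+.12]],xatol=1e-5,fatol=.01)) for a in(-.004,.004) for e in(-.004,.004)),key=lambda r:r.fun)
    return b.x,b.fun
def back(c,u,v,z):
    d=c['R'].T@np.array([(u-c['cx'])/c['fx'],(v-c['cy'])/c['fy'],1]); o=-c['R'].T@c['t']
    return o+d*(z-o[2])/d[2]
def go(x,y,z,deg):
    s=get_obs(); q=s['eef_rot']; p=np.array(s['eef_pos'])
    w,a,b,e=q; R=np.array([[1-2*(b*b+e*e),2*(a*b-w*e),2*(a*e+w*b)],[2*(a*b+w*e),1-2*(a*a+e*e),2*(b*e-w*a)],[2*(a*e-w*b),2*(b*e+w*a),1-2*(a*a+b*b)]])
    psi=np.arctan2(R[1,0],R[0,0]); t=np.radians(deg)
    d=np.array([x,y,z])-p
    T=np.array([[np.cos(t),np.sin(t),0],[np.sin(t),-np.cos(t),0],[0,0,-1]])
    print('psi',np.degrees(psi).round(2),'tilt',R[:2,2].round(4),'turn wz',round(psi-t,4),'then mm',(T.T@d*1e3).round(1),'| now frame',(R.T@d*1e3).round(1),'t',s['time_s'])
E
python3 - <<'E'
from h import *
ims={n:cv2.imread(f'pics/{n}0.png') for n in('top','scene')}
ct=calibration('top')
for n,u,v,th in(('large',308.4,189.2,150),('medium',398.4,188,204.5),('small',231.7,182.2,206.6)):
    g=back(ct,u,v,P[n][2]/1e3); print(n,'px',g[:2].round(4),th)
    for k in ims:
        x,f=fit(ims[k],calibration(k),n,[g[0],g[1],np.radians(th)]); print('  ',k,x[:2].round(4),np.degrees(x[2]).round(1),round(f,1))
s=get_obs();print(s['opening'])
E
```

```text
large px [0.5536 0.0377] 150
   top [0.5533 0.0377] 150.9 30.8
   scene [0.55   0.0446] 150.7 83.9
medium px [ 0.5579 -0.3139] 204.5
   top [ 0.5584 -0.3135] 202.4 34.6
   scene [ 0.5557 -0.3095] 202.6 66.5
small px [0.5791 0.3355] 206.6
   top [0.5795 0.3359] 207.4 22.2
   scene [0.5765 0.34  ] 208.3 38.5
0.9963389419992911
```

Top and scene fits agree to a few mm, and the handle angles agree within 1°. I'll use the top fits, since the relative error is smaller.

```bash
python3 -c "
from h import *
go(.4613,-.3532,.13,22.5)"
```

```text
psi 16.03 tilt [-0.0001  0.0016] turn wz -0.1129 then mm [355.6 -68.  100.5] | now frame [ 345.7 -107.5  100.7] t 0.1
```

>>> servo_tool --commands "0 0 -0.113 0 0 0 0.7; 0 0 0 45 -9 8 0.7; 0 0 0 45 -9 12 0.7; 0 0 0 45 -9 12 0.7; 0 0 0 45 -9 12 0.7"

```text
time_s: 0.72
eef_pos: [0.3122, -0.4493, 0.1866]
eef_rot: [-0.0, 0.981, 0.195, -0.0]
wrist_force: [-0.2, 0.5, 0.4]
opening: 0.701
grasp_force: 0.0
```

>>> servo_tool --commands "0 0 0 45 -9 12 0.7; 0 0 0 45 -9 12 0.7; 0 0 0 45 -9 16 0.7; 0 0 0 41 -5 16 0.7; 0 0 0 0 0 0 0.7"

```text
time_s: 1.35
eef_pos: [0.4627, -0.3507, 0.1292]
eef_rot: [-0.002, 0.98, 0.197, -0.001]
wrist_force: [0.2, -0.1, -0.7]
opening: 0.701
grasp_force: 0.0
```

Run:
```python
from h import *
go(.4613,-.3532,.048,22.5)
im=camera('top'); cv2.imwrite('pics/top1.png',cv2.resize(im[140:320,330:530],None,fx=3,fy=3))
print(get_obs()['opening'],get_obs()['wrist_force'])
```

```text
psi 22.72 tilt [-0.0021  0.0031] turn wz 0.0039 then mm [-2.2  1.8 81.2] | now frame [-2.2  2.  81.2] t 1.35
0.7034539086419518 [ 0.19018436 -0.90485796 -0.09685875]
```

>>> servo_tool --commands "0 0 -0.004 -2 2 25 0.7; 0 0 0 0 0 25 0.6; 0 0 0 0 0 20 0.5; 0 0 0 0 0 11 0.5; 0 0 0 0 0 0 0.5"

```text
time_s: 2.02
eef_pos: [0.46, -0.3561, 0.0497]
eef_rot: [-0.001, 0.98, 0.197, -0.0]
wrist_force: [0.5, 0.3, 0.9]
opening: 0.499
grasp_force: 0.0
```

Run:
```python
from h import *
go(.4613,-.3532,.048,22.5)
im=camera('top'); a=cv2.resize(im[150:240,370:450],None,fx=5,fy=5)
im=camera('scene'); b=cv2.resize(im[210:300,220:330],None,fx=5,fy=5)[:450]
cv2.imwrite('pics/c1.png',np.hstack([a[:,:400],b[:,:400]]))
print(get_obs()['opening'],get_obs()['wrist_force'])
```

```text
psi 22.71 tilt [-0.0009  0.001 ] turn wz 0.0036 then mm [ 2.3 -2.2  1.7] | now frame [ 2.3 -2.2  1.7] t 2.025
0.502587897110692 [-0.81609465 -0.4041387   0.70414041]
```

View pics/c1.png

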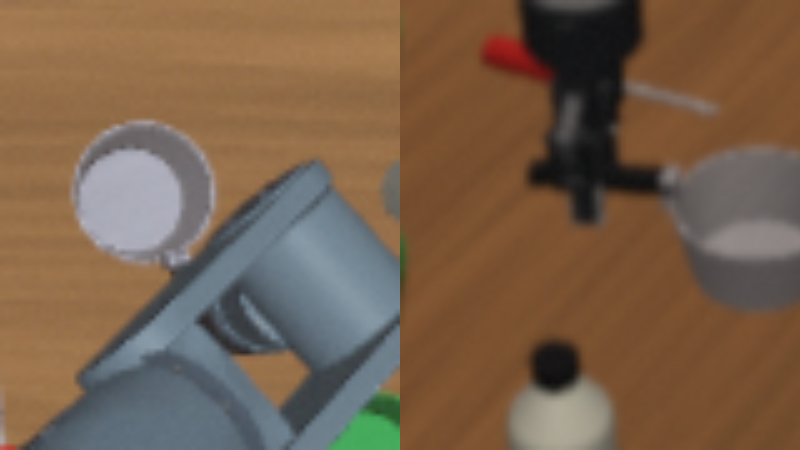

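The fingers straddle the medium's black handle (right half, around crop 590,180), with the tips just below the bar. Closing.

>>> servo_tool --commands "0 0 0 0 0 2 0.35; 0 0 0 0 0 0 0.2; 0 0 0 0 0 0 0.05; 0 0 0 0 0 0 0; 0 0 0 0 0 0 0"

```text
time_s: 2.75
eef_pos: [0.4607, -0.3563, 0.0486]
eef_rot: [0.0, 0.98, 0.197, 0.0]
wrist_force: [-0.3, 1.4, 3.2]
opening: 0.172
grasp_force: 61.2
```

>>> servo_tool --commands "0 0 0 0 0 0 0; 0 0 0 0 0 0 0; 0 0 0 0 0 -5 0; 0 0 0 0 0 -15 0; 0 0 0 0 0 -20 0"

```text
time_s: 3.38
eef_pos: [0.4601, -0.3557, 0.0887]
eef_rot: [-0.001, 0.98, 0.197, -0.0]
wrist_force: [-0.1, -1.0, -2.9]
opening: 0.17
grasp_force: 60.3
```

>>> servo_tool --commands "0 0 0 0 0 -25 0; 0 0 0 0 0 -25 0; 0 0 0 0 0 -20 0; 0 0 0 0 0 0 0; 0 0 0 0 0 0 0"

```text
time_s: 4.0
eef_pos: [0.4603, -0.3559, 0.1581]
eef_rot: [-0.0, 0.98, 0.197, -0.0]
wrist_force: [0.2, 0.4, -4.2]
opening: 0.174
grasp_force: 60.3
```

Run:
```python
from h import *
s=get_obs(); print(s['eef_pos'],s['opening'],s['grasp_force'],s['wrist_force'],s['torque'])
im=camera('top'); sc=camera('scene'); cv2.imwrite('pics/r2.png',im); cv2.imwrite('pics/s2.png',sc)
go(.46,-.355,.15,22.5)
a=cv2.resize(im[150:240,370:450],None,fx=5,fy=5); b=cv2.resize(sc[180:270,220:320],None,fx=5,fy=5)[:,:400]
cv2.imwrite('pics/c2.png',np.hstack([a,b]))
```

```text
[ 0.46028208 -0.35587866  0.15806363] 0.1740041830296572 60.28383135795593 [ 0.18578573  0.39605869 -4.17908244] [-0.1195972   0.26112566 -0.0051153 ]
psi 22.73 tilt [-0.0014  0.0015] turn wz 0.0041 then mm [ 0.2 -0.5  7.2] | now frame [ 0.2 -0.5  7.2] t 4.1
```

View pics/c2.png

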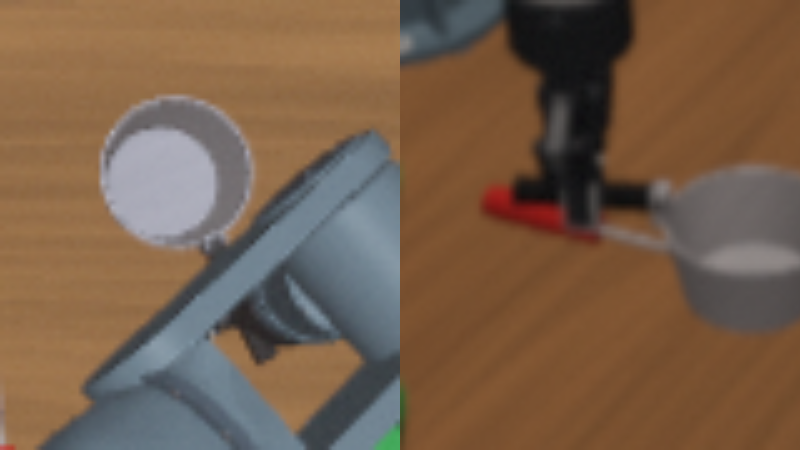

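The pan is held level. Its rim centre is at about (405.0,184.0) in the top picture. I'll measure the in-hand offset and aim for the nest with the handle at 195.8°.

```bash
cat >> h.py <<'E'
def circ(im,c,g,z,r):
    # refine rim circle: pick centre maximising brightness along the projected outer rim line
    gr=cv2.cvtColor(im,cv2.COLOR_BGR2HSV)[...,1].astype(np.float32)
    def E(p,d): 
        q=pr(c,np.c_[p[0]+(r+d)*np.cos(A),p[1]+(r+d)*np.sin(A),0*A+z]).astype(np.float32)
        return cv2.remap(gr,q[None,:,0],q[None,:,1],cv2.INTER_LINEAR)[0]
    f=lambda p:-np.median(np.clip(E(p,.005),0,120)-E(p,-.002))-np.mean(np.clip(E(p,.005),0,120)-E(p,-.002))
    G=[(f([g[0]+a,g[1]+b]),g[0]+a,g[1]+b) for a in np.arange(-.008,.0081,.0005) for b in np.arange(-.008,.0081,.0005)]
    G.sort(); return np.mean(G[:12],axis=0)
E
python3 - <<'E'
from h import *
im=cv2.imread('pics/r2.png'); c=calibration('top'); im0=cv2.imread('pics/top0.png')
p=np.array(get_obs()['eef_pos'])
z=p[2]+.019-.067+.056
g=back(c,405,184,z); print(g, circ(im,c,g,z,.056))
print('large',circ(im,c,[.5533,.0377],.05,.070),circ(im0,c,[.5533,.0377],.05,.070),'med0',circ(im0,c,[.5584,-.3135],.056,.056))
d=g[:2]-p[:2]; print('offset r',np.hypot(*d),np.degrees(np.arctan2(*d[::-1])))
E
```

```text
[ 0.55773763 -0.31522861  0.16522364] [-182.38679632    0.5575293    -0.31497861]
large [-1.78659018e+02  5.52716667e-01  3.83666667e-02] [-1.78506137e+02  5.52716667e-01  3.84500000e-02] med0 [-180.83462397    0.557275     -0.313875  ]
offset r 0.10572871429522991 22.421539440255014
```

```bash
python3 -c "
from h import *
go(.4515,.0093,.158,15.8)"
```

```text
psi 22.73 tilt [-0.0014  0.0015] turn wz 0.121 then mm [  91.2 -353.4   -0.8] | now frame [ 1.332e+02 -3.398e+02 -2.000e-01] t 4.1
```

>>> servo_tool --commands "0 0 0.06 0 0 0 0; 0 0 0.061 3 -10 0 0; 0 0 0 7 -25 0 0; 0 0 0 10 -40 0 0; 0 0 0 11 -43 0 0"

```text
time_s: 4.72
eef_pos: [0.4569, -0.2329, 0.1572]
eef_rot: [-0.001, 0.991, 0.137, -0.001]
wrist_force: [0.4, 0.2, -2.5]
opening: 0.177
grasp_force: 60.3
```

>>> servo_tool --commands "0 0 0 11 -43 0 0; 0 0 0 11 -43 0 0; 0 0 0 11 -43 0 0; 0 0 0 11 -43 0 0; 0 0 0 8 -32 0 0"

```text
time_s: 5.35
eef_pos: [0.4511, -0.0218, 0.1574]
eef_rot: [-0.001, 0.99, 0.138, -0.001]
wrist_force: [0.9, 0.3, -3.2]
opening: 0.174
grasp_force: 60.3
```

>>> servo_tool --commands "0 0 0 5 -20 0 0; 0 0 0 3 -11 0 0; 0 0 0 0 0 0 0; 0 0 0 0 0 0 0"

```text
time_s: 5.85
eef_pos: [0.4514, 0.0076, 0.1581]
eef_rot: [0.0, 0.991, 0.137, -0.0]
wrist_force: [0.1, -0.2, -2.9]
opening: 0.174
grasp_force: 60.3
```

Run:
```python
from h import *
go(.4515,.0093,.052,15.8)
s=get_obs(); p=np.array(s['eef_pos'])
print(p,s['opening'],s['grasp_force'],s['wrist_force'])
im=camera('top'); cv2.imwrite('pics/r3.png',im); c=calibration('top')
z=p[2]+.008; t=np.radians(15.8)
g=p[:2]+.1055*np.array([np.cos(t),np.sin(t)]); print(g,circ(im,c,g,z,.056))
a=cv2.resize(im[140:240,260:360],None,fx=5,fy=5)
q=((pr(c,[[.553,.038,.05],[g[0],g[1],z]])-[260,140]+.5)*5).astype(int); cv2.circle(a,q[0],3,(0,0,255),-1);cv2.circle(a,q[1],3,(255,0,0),-1)
cv2.imwrite('pics/c3.png',a)
```

```text
psi 15.77 tilt [-0.0003 -0.0002] turn wz -0.0005 then mm [  0.5  -1.6 106.1] | now frame [  0.6  -1.6 106.1] t 5.85
[0.45141981 0.00761887 0.15813976] 0.17371894495482026 60.27996897697449 [ 0.11723943 -0.18919032 -2.94746569]
[0.55293381 0.03634444] [-7.49719613e+01  5.52475476e-01  3.34694359e-02]
```

View pics/c3.png

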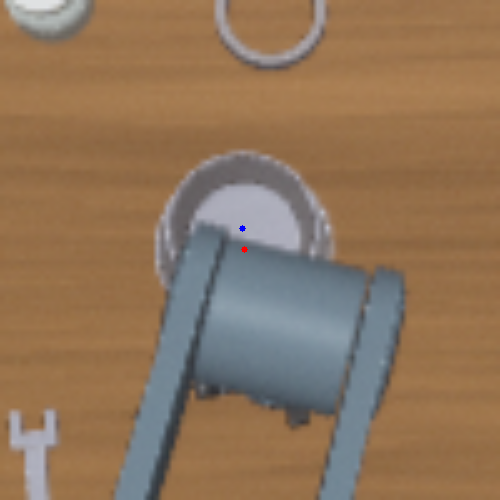

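The medium's rim (centre about (243,228) in the crop) sits concentric over the large pan's axis, allowing for height. Lowering.

>>> servo_tool --commands "0 0 0 0 -1.5 15 0; 0 0 0 0 0 25 0; 0 0 0 0 0 25 0; 0 0 0 0 0 18 0; 0 0 0 0 0 10 0"

```text
time_s: 6.52
eef_pos: [0.4498, 0.0097, 0.0635]
eef_rot: [-0.001, 0.991, 0.137, -0.001]
wrist_force: [-0.3, -0.0, -3.1]
opening: 0.175
grasp_force: 60.3
```

>>> servo_tool --commands "0 0 0 0 0 5 0; 0 0 0 0 0 2 0; 0 0 0 0 0 2 0; 0 0 0 0 0 1 0; 0 0 0 0 0 0 0"

```text
time_s: 7.15
eef_pos: [0.4511, 0.0097, 0.0555]
eef_rot: [0.0, 0.991, 0.138, 0.0]
wrist_force: [0.4, 0.8, -3.8]
opening: 0.173
grasp_force: 60.3
```

>>> servo_tool --commands "0 0 0 0 0 1 0; 0 0 0 0 0 1 0; 0 0 0 0 0 0 0"

```text
time_s: 7.52
eef_pos: [0.4511, 0.0097, 0.0534]
eef_rot: [0.0, 0.991, 0.137, 0.0]
wrist_force: [-0.5, -0.8, -1.7]
opening: 0.177
grasp_force: 60.5
```

>>> servo_tool --commands "0 0 0 0 0 0.7 0; 0 0 0 0 0 0 0; 0 0 0 0 0 0 0"

```text
time_s: 7.9
eef_pos: [0.4512, 0.0096, 0.0528]
eef_rot: [0.0, 0.991, 0.137, 0.0]
wrist_force: [-2.3, -0.7, 2.3]
opening: 0.177
grasp_force: 61.0
```

>>> servo_tool --commands "0 0 0 0 0 0.4 0; 0 0 0 0 0 0 0; 0 0 0 0 0 0 0.2; 0 0 0 0 0 0 0.25; 0 0 0 0 0 0 0.3"

```text
time_s: 8.52
eef_pos: [0.4511, 0.0097, 0.0521]
eef_rot: [-0.0, 0.991, 0.137, 0.0]
wrist_force: [0.6, -0.2, 0.7]
opening: 0.297
grasp_force: 0.0
```

>>> servo_tool --commands "0 0 0 0 0 0 0.45; 0 0 0 0 0 -10 0.45; 0 0 0 0 0 -20 0.45; 0 0 0 0 0 -30 0.45; 0 0 0 0 0 -40 0.45"

```text
time_s: 9.15
eef_pos: [0.4503, 0.0099, 0.1531]
eef_rot: [-0.0, 0.991, 0.137, -0.001]
wrist_force: [0.5, -1.2, 0.4]
opening: 0.45
grasp_force: 0.0
```

```bash
python3 -c "
from h import *
th=np.radians(207.6)
x,y=.579+.095*np.cos(th),.3357+.095*np.sin(th); print(x,y)
go(x,y,.17,27.6)"
```

```text
0.49481065997303453 0.29168687666361315
psi 15.8 tilt [-0.0014  0.0004] turn wz -0.2059 then mm [ 170.  -229.1  -16.9] | now frame [ 119.5 -259.1  -16.8] t 9.15
```

>>> servo_tool --commands "0 0 -0.103 0 0 -10 0.6; 0 0 -0.103 0 0 -7 0.6; 0 0 0 20 -27 0 0.6; 0 0 0 30 -40 0 0.6; 0 0 0 32 -43 0 0.6"

```text
time_s: 9.78
eef_pos: [0.4732, 0.1463, 0.1702]
eef_rot: [0.0, 0.971, 0.238, 0.001]
wrist_force: [0.8, -1.3, -0.6]
opening: 0.596
grasp_force: 0.0
```

>>> servo_tool --commands "0 0 0 32 -43 0 0.6; 0 0 0 32 -43 0 0.6; 0 0 0 24 -33 0 0.6; 0 0 0 0 0 0 0.6; 0 0 0 0 0 0 0.6"

```text
time_s: 10.4
eef_pos: [0.4952, 0.291, 0.1693]
eef_rot: [0.0, 0.971, 0.239, -0.0]
wrist_force: [0.6, 0.5, 0.3]
opening: 0.596
grasp_force: 0.0
```

Run:
```python
from h import *
im=camera('top'); sc=camera('scene'); cv2.imwrite('pics/r4.png',im); c=calibration('top')
go(.4948,.2917,.054,27.6)
print('large',circ(im,c,[.5527,.0384],.05,.070)); print('med',circ(im,c,[.553,.038],.060,.056))
x,f=fit(im,c,'small',[.579,.3357,np.radians(207.5)]); print('small',x,np.degrees(x[2]))
a=cv2.resize(im[150:250,260:360],None,fx=4,fy=4); b=cv2.resize(sc[140:240,280:380],None,fx=4,fy=4)
cv2.imwrite('pics/c4.png',np.hstack([a,b]))
```

```text
psi 27.54 tilt [-0.0001 -0.0003] turn wz -0.0011 then mm [ 1.000e-01 -1.600e+00  1.154e+02] | now frame [ 1.000e-01 -1.600e+00  1.154e+02] t 10.5
large [-1.75476966e+02  5.52408333e-01  3.81500000e-02]
med [-26.62427187   0.560625     0.03933333]
small [0.57995595 0.33588353 3.5996711 ] 206.2459614870201
```

View pics/c4.png

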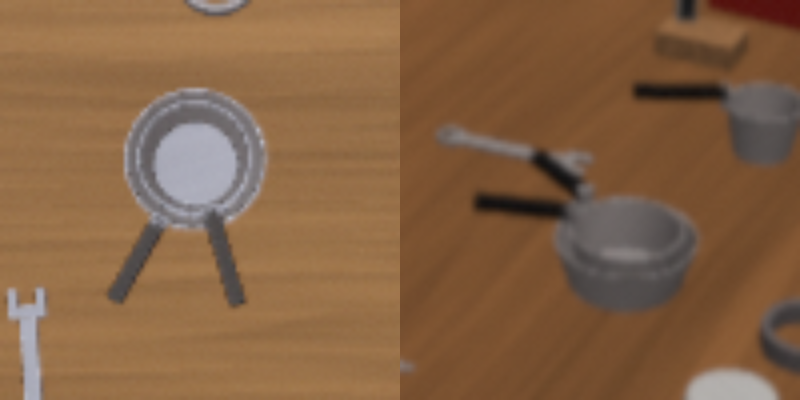

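The medium is nested flat and concentric: its rim centre is near crop (193,155) against the large's (195,159). The handles are fanned by about 45°. Descending on the small's handle.

>>> servo_tool --commands "0 0 0 0 -1.5 25 0.6; 0 0 0 0 0 35 0.6; 0 0 0 0 0 30 0.5; 0 0 0 0 0 18 0.5; 0 0 0 0 0 7.5 0.5"

```text
time_s: 11.12
eef_pos: [0.4946, 0.2919, 0.053]
eef_rot: [0.0, 0.971, 0.238, -0.001]
wrist_force: [-0.7, 0.7, 0.0]
opening: 0.5
grasp_force: 0.0
```

>>> servo_tool --commands "0 0 0 0 0 0 0.35; 0 0 0 0 0 0 0.25; 0 0 0 0 0 0 0.1; 0 0 0 0 0 0 0; 0 0 0 0 0 0 0"

```text
time_s: 11.75
eef_pos: [0.4953, 0.293, 0.0546]
eef_rot: [-0.0, 0.971, 0.239, 0.001]
wrist_force: [-1.4, -0.7, 6.0]
opening: 0.173
grasp_force: 60.3
```

>>> servo_tool --commands "0 0 0 0 0 0 0; 0 0 0 0 0 -5 0; 0 0 0 0 0 -15 0; 0 0 0 0 0 -25 0; 0 0 0 0 0 -25 0"

```text
time_s: 12.38
eef_pos: [0.4945, 0.2926, 0.1248]
eef_rot: [0.0, 0.971, 0.239, -0.0]
wrist_force: [0.2, 0.2, -2.1]
opening: 0.177
grasp_force: 59.3
```

>>> servo_tool --commands "0 0 0 0 0 -25 0; 0 0 0 0 0 -20 0; 0 0 0 0 0 0 0; 0 0 0 0 0 0 0"

```text
time_s: 12.88
eef_pos: [0.4942, 0.2925, 0.168]
eef_rot: [0.0, 0.971, 0.239, -0.001]
wrist_force: [-0.8, 0.4, -2.1]
opening: 0.176
grasp_force: 59.3
```

Run:
```python
from h import *
im=camera('top'); sc=camera('scene'); cv2.imwrite('pics/r5.png',im); c=calibration('top')
s=get_obs(); p=np.array(s['eef_pos']); print(p,s['opening'],s['grasp_force'],s['wrist_force'],s['torque'])
print('med px',back(c,307.85,188.35,.06))
z=p[2]+.019-.073+.062; t=np.radians(27.5)
g=p[:2]+.095*np.array([np.cos(t),np.sin(t)]); print('exp',g,circ(im,c,g,z,.043))
go(.5,.3,.16,27.6)
u,v=pr(c,[[g[0],g[1],z]])[0]; print(u,v); u,v=int(u),int(v)
a=cv2.resize(im[v-50:v+50,u-50:u+50],None,fx=4,fy=4); b=cv2.resize(sc[100:200,300:400],None,fx=4,fy=4)
cv2.imwrite('pics/c5.png',np.hstack([a,b])); print(u-50,v-50)
```

```text
[0.49393456 0.29241646 0.16739362] 0.17721531043575953 59.303956031799316 [-0.52913717  0.00526312 -2.18167137] [-0.07364665  0.15656317  0.06381363]
med px [0.55558297 0.03964438 0.06      ]
exp [0.57820059 0.33628258] [-110.76244291    0.57778393    0.33424092]
psi 27.61 tilt [-0.0023 -0.0008] turn wz 0.0001 then mm [ 8.9 -3.9  7.4] | now frame [ 8.9 -3.9  7.4] t 12.975
224.61840977124922 177.72741146329525
174 127
```

View pics/c5.png

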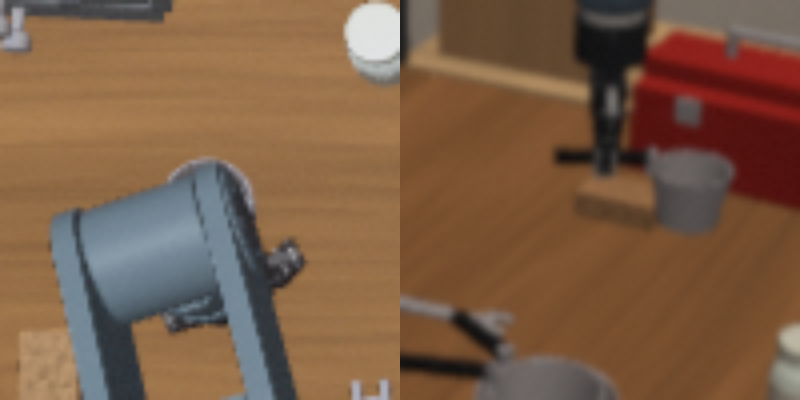

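The small pan is held level, with its rim showing at crop (210,195). I'll check the medium's centre with a floor-disc measurement and work out the move.

Run:
```python
from h import *
c=calibration('top'); im=cv2.imread('pics/r4.png')
g=cv2.cvtColor(im,cv2.COLOR_BGR2GRAY); roi=cv2.resize(g[160:215,280:340],None,fx=4,fy=4,interpolation=cv2.INTER_CUBIC)
_,m=cv2.threshold(cv2.GaussianBlur(roi,(0,0),2),150,255,0)
for k in sorted(cv2.findContours(m,0,2)[0],key=cv2.contourArea)[-2:]:
    (x,y),r=cv2.minEnclosingCircle(k); print(x/4+279.6,y/4+159.6,r/4,back(c,x/4+279.6,y/4+159.6,.008))
M=np.array([.554,.039]);t=np.radians(60.8)
x,y=M-.0948*np.array([np.cos(t),np.sin(t)]); print(x,y); go(x,y,.168,60.8)
```

```text
317.725 197.725 5.329776287078857 [0.52467859 0.00111592 0.008     ]
308.4780403137207 190.80403671264648 10.360092163085938 [0.5526397  0.03832496 0.008     ]
0.5077509043136482 -0.04375301292517795
psi 27.61 tilt [-0.0023 -0.0008] turn wz -0.5794 then mm [-286.7  176.1   -0.6] | now frame [-143.5  304.3   -0.4] t 12.975
```

>>> servo_tool --commands "0 0 -0.1 0 0 0 0; 0 0 -0.16 0 0 0 0; 0 0 -0.16 0 0 0 0; 0 0 -0.159 0 0 0 0; 0 0 0 -9 5 0 0"

```text
time_s: 13.6
eef_pos: [0.4942, 0.2823, 0.1676]
eef_rot: [-0.0, 0.863, 0.506, -0.001]
wrist_force: [0.4, -0.2, -2.1]
opening: 0.172
grasp_force: 59.2
```

>>> servo_tool --commands "0 0 0 -24 15 0 0; 0 0 0 -33 20 0 0; 0 0 0 -37 23 0 0; 0 0 0 -37 23 0 0; 0 0 0 -37 23 0 0"

```text
time_s: 14.22
eef_pos: [0.5031, 0.0831, 0.1683]
eef_rot: [0.0, 0.864, 0.504, -0.0]
wrist_force: [0.8, 1.0, -1.5]
opening: 0.177
grasp_force: 59.3
```

>>> servo_tool --commands "0 0 0 -37 22 0 0; 0 0 0 -34 21 0 0; 0 0 0 -25 15 0 0; 0 0 0 -14.6 8.5 0 0; 0 0 0 0 0 0 0"

```text
time_s: 14.85
eef_pos: [0.5074, -0.0448, 0.1685]
eef_rot: [-0.0, 0.863, 0.504, -0.0]
wrist_force: [-0.2, 0.3, -2.1]
opening: 0.175
grasp_force: 59.3
```

>>> servo_tool --commands "0 0 0 0 0 0 0; 0 0 0 0 0 0 0"

```text
time_s: 15.1
eef_pos: [0.5075, -0.0429, 0.1686]
eef_rot: [-0.0, 0.862, 0.506, -0.0]
wrist_force: [-0.5, -0.1, -1.9]
opening: 0.175
grasp_force: 59.3
```

Run:
```python
from h import *
go(.5068,-.0443,.062,60.8)
s=get_obs(); p=np.array(s['eef_pos']); print(p,s['opening'],s['grasp_force'],s['wrist_force'])
im=camera('top'); c=calibration('top'); sc=camera('scene')
z=p[2]+.008; t=np.radians(60.8); g=p[:2]+.0948*np.array([np.cos(t),np.sin(t)]); print(g,circ(im,c,g,z,.043))
a=cv2.resize(im[130:230,260:360],None,fx=4,fy=4); b=cv2.resize(sc[140:240,270:370],None,fx=4,fy=4)
q=np.int32(((pr(c,np.c_[g[0]+.043*np.cos(A),g[1]+.043*np.sin(A),0*A+z])-[260,130]+.5)*4-.5)); cv2.polylines(a,[q],True,(255,0,0),1)
cv2.imwrite('pics/c6.png',np.hstack([a,b]))
```

```text
psi 60.84 tilt [-0.0002  0.0003] turn wz 0.0007 then mm [-1.600e+00  1.000e-01  1.066e+02] | now frame [-1.600e+00  1.000e-01  1.066e+02] t 15.1
[ 0.50746971 -0.0428908   0.16859588] 0.17459245543293545 59.27279233932495 [-0.54850387 -0.05117135 -1.94285267]
[0.55371881 0.03986222] [-35.81335545   0.55734381   0.04369555]
```

View pics/c6.png

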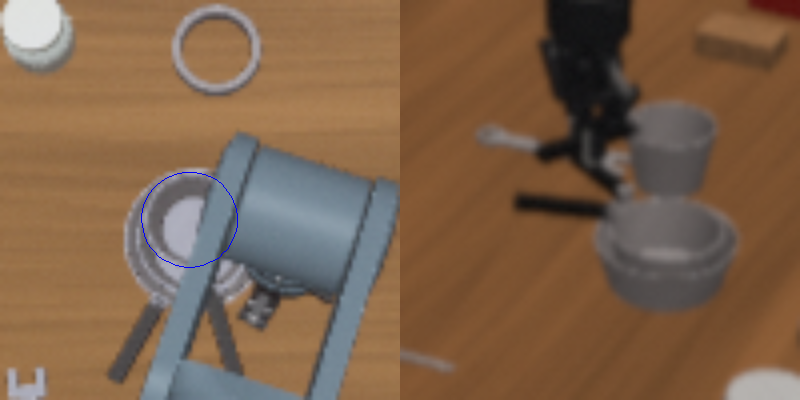

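The predicted small rim (blue circle, centre (190,220)) lies on the seen rim to within about 1 mm. The pan hangs over the medium, and the fingers are clear of the handles. Lowering.

>>> servo_tool --commands "0 0 0 -1.5 0 15 0; 0 0 0 0 0 25 0; 0 0 0 0 0 25 0; 0 0 0 0 0 18 0; 0 0 0 0 0 10 0"

```text
time_s: 15.82
eef_pos: [0.5056, -0.0448, 0.0737]
eef_rot: [-0.001, 0.863, 0.506, -0.001]
wrist_force: [0.4, 0.3, -1.3]
opening: 0.174
grasp_force: 59.2
```

>>> servo_tool --commands "0 0 0 0 0 5 0; 0 0 0 0 0 3 0; 0 0 0 0 0 2 0; 0 0 0 0 0 0 0; 0 0 0 0 0 0 0"

```text
time_s: 16.45
eef_pos: [0.5071, -0.0453, 0.0661]
eef_rot: [0.0, 0.863, 0.506, 0.0]
wrist_force: [-0.2, -0.2, -1.9]
opening: 0.175
grasp_force: 59.2
```

>>> servo_tool --commands "0 0 0 0 0 1 0; 0 0 0 0 0 1 0; 0 0 0 0 0 0 0"

```text
time_s: 16.82
eef_pos: [0.5069, -0.0453, 0.0637]
eef_rot: [0.0, 0.863, 0.506, 0.0]
wrist_force: [-0.7, -0.3, -0.9]
opening: 0.176
grasp_force: 59.4
```

>>> servo_tool --commands "0 0 0 0 0 0.5 0; 0 0 0 0 0 0 0; 0 0 0 0 0 0 0"

```text
time_s: 17.2
eef_pos: [0.507, -0.0454, 0.0633]
eef_rot: [0.0, 0.863, 0.506, 0.0]
wrist_force: [-0.3, -0.4, -1.1]
opening: 0.173
grasp_force: 59.5
```

>>> servo_tool --commands "0 0 0 0 0 0.4 0; 0 0 0 0 0 0 0; 0 0 0 0 0 0 0"

```text
time_s: 17.58
eef_pos: [0.507, -0.0454, 0.063]
eef_rot: [0.0, 0.863, 0.506, 0.0]
wrist_force: [-2.0, -0.9, 3.7]
opening: 0.175
grasp_force: 59.9
```

Contact. Releasing and backing off.

>>> servo_tool --commands "0 0 0 0 0 0.3 0; 0 0 0 0 0 0 0; 0 0 0 0 0 0 0.2; 0 0 0 0 0 0 0.25; 0 0 0 0 0 0 0.3"

```text
time_s: 18.2
eef_pos: [0.5068, -0.0451, 0.0623]
eef_rot: [-0.0, 0.863, 0.506, -0.0]
wrist_force: [-1.0, -0.8, 0.6]
opening: 0.301
grasp_force: 0.0
```

>>> servo_tool --commands "0 0 0 0 0 0 0.4; 0 0 0 0 0 -10 0.4; 0 0 0 0 0 -20 0.4; 0 0 0 0 0 -30 0.4; 0 0 0 0 0 -40 0.4"

```text
time_s: 18.82
eef_pos: [0.5062, -0.045, 0.1634]
eef_rot: [-0.001, 0.863, 0.506, -0.0]
wrist_force: [1.4, 0.2, 0.0]
opening: 0.399
grasp_force: 0.0
```

>>> servo_tool --commands "0 0 0 -20 20 -10 0.4; 0 0 0 -30 30 0 0.4; 0 0 0 -40 40 0 0.4; 0 0 0 -40 40 0 0.4; 0 0 0 0 0 0 0.4"

```text
time_s: 19.45
eef_pos: [0.5575, -0.2262, 0.1732]
eef_rot: [0.001, 0.864, 0.504, 0.0]
wrist_force: [0.1, 1.1, -0.2]
opening: 0.397
grasp_force: 0.0
```

Run:
```python
from h import *
im=camera('top'); sc=camera('scene')
a=cv2.resize(im[150:230,270:350],None,fx=5,fy=5); b=cv2.resize(sc[160:240,290:370],None,fx=5,fy=5)
cv2.imwrite('pics/c7.png',np.hstack([a,b])); s=get_obs(); print(s['eef_pos'],s['time_s'],s['wrist_force'])
```

```text
[ 0.55657489 -0.222422    0.17261543] 19.55 [ 0.64105779  0.19940908 -0.52258647]
```

View pics/c7.png

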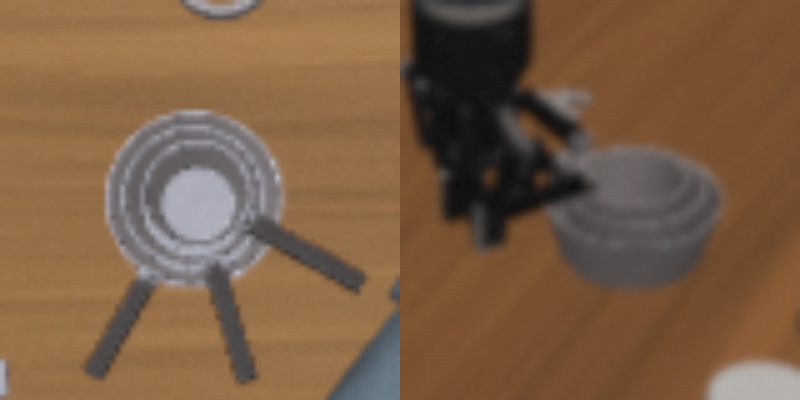

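The rims are concentric around (195,195), and the handles lie at about −29°, +15° and +61° from straight down, so roughly 44–46° apart. Both pans sit flat and the gripper is clear.

```bash
python3 -c "
from bench import *
print(hand_in())"
```

```text
the job is handed in; nothing more can be done
None
```

The medium pan is nested in the large and the small in the medium, both sitting flat. The handles fan about 45° apart in the same direction, the large pan is where it was, and the job was handed in at about 20 s (the hand-in gave no verdict).

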